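# Pop and fully open the lid of the blue-tab cuvette reader

### The arm

A 6-joint arm with a two-finger parallel gripper is mounted at the origin on a cart in front of the work surface, level with it; the furniture and walls round the work are solid. World frame = base frame: x ahead of the robot, y to its left, z up, the work surface at z = 0. Lengths are in m, angles in rad, forces in N, time in s.
With the tool pointing down it reaches from about 0.25 to 0.725 m from the base axis. Payload 4 kg.
Tool frame: the origin (TCP) lies on the centre line of the jaws, within the pads' length; the fingertips stand 19 mm ahead of it and the grasp point (between the pads) is the TCP; z points along the fingers, y is the direction in which the jaws open and shut (so a half turn about z gives the same grasp; the last joint's range is limited). The gripper opens to 85 mm and grips with 20 to 120 N. Pads are 22 mm wide; open, the fingers measure 114 mm over their backs; the gripper's body (76 mm by 85 mm) begins 54 mm behind the grasp point. The pads swing forward as they close: fully open they stand 13 mm farther back than shut.
Start: joints at [-1.11, 0.241, 0.005, 1.335, 0, 1.571], TCP at [0.222, -0.448, 0.25] pointing down, gripper open.
Joint ranges: [-2.72, 2.72], [-1.05, 1.87], [-1.09, 1.28], [-1.99, 2.15], [-1.42, 1.44], [-3.14, 3.14]. Speed limits (rad/s): [2.79, 2.79, 3.14, 3.14, 3.14, 3.14].

### API

Orientations are given as a unit quaternion [x, y, z, w].
In Python, from workcell import bot gives the robot as it stands. The module is installed in compiled form; this text tells all that it offers.
- The arm moves only by the shell command python3 -m handwheel 'ROWS' [OPENING]. ROWS is JSON, a list of rows, each an object of numbers: "dx", "dy", "dz": the shift along the tool's x, y, z as a fraction of full scale; "ax", "ay", "az": the turn, a rotation vector about the tool's x, y, z as a fraction of full scale. In form: [{"dx": .., "dy": .., "dz": .., "ax": .., "ay": .., "az": ..}, ...]. A call has 1 to 12 rows; each row shifts and turns the commanded pose from where the row before left it, along the tool's axes as they then stand; what a row does not reach is not made up. Full scale, the value 1, is 2.5 cm for a shift and 0.15 rad for a turn. A row lasts 1/10 s, in which the tool goes at most 50 mm and 8.59 degrees, less where a joint would pass 70% of its speed; a pose out of reach is approached as far as the arm can. A call with a number of a shift or a turn outside -1 to 1 is refused whole. A call with a gripper value outside its range is refused whole. OPENING is the gripper's target within -1 to 1 (fully open at 1, half-way at 0, shut at -1), set as the call begins (- or left out, the last holds). The fingers move at their own pace and stop on an object; the grip force is fixed at half the most. Time passes only in rows, so rows that do not move let the fingers close. It gives the time, the measured TCP pose, the force and the opening at its end, in the units of the state.
- bot.get_obs(): the state, without advancing time (a new reading comes with each control period).
- bot.camera(name): name is "scene" or "side" or "wrist"; returns a dict with "img" (384x512x3 uint8, red, green, blue), "intrinsics" (3x3 intrinsics, pixels), "eye" and "rotation" of the camera in the world. Camera axes: x right, y down, z forward; pixel columns grow to the right and rows downward; lengths in m; the calibration is good to about 2 mm. A picture is of the moment at which its call begins. There is no depth.
- bot.job_done(): hands the job in, once; it reports no verdict.
Trained networks look in a picture, given as the dict that the camera call returned (one of the last four; its "shot" number tells which), for a name from the list of things; names that differ only in an ending like _2 or _b are one class to them, and where a whole thing is asked for, a point or a joint stands for the part that bears it (a point fixed in the world has none). Each returns a list of dicts, best first, with "confidence" (0 to 1); they miss things now and then, are a little off and sometimes report something else, mostly with a low value. They report only what shows in the picture. A call takes as long as a camera call.
- bot.trace(thing, picture): "region" (384x512 bool, what is visible of it) and "rect" ([centre column, centre row, width, height] in pixels, round what is visible of it).
The state is a dict: "clock": time; "joint_pos": joint angles; "joint_vel": joint speeds; "tau": joint torques, N m; "eef_pos": TCP position; "tool_rot": TCP orientation; "ft_force": force on the tool from outside, world axes, zero at the start; "ft_torque": the same for the moment, N m; "grip_width": finger opening in m.
Only numpy, scipy, OpenCV 4.12 (cv2) and the standard library are available. Lean on these libraries where they do the work, as an engineer would, in place of code of your own. Each camera call takes 0.05 s, during which the arm holds its last target.

### The job

Open the cuvette reader that has the blue release tab, ready for loading: press the tab down with the fingertips so that the sprung lid pops up, then push the lid back until it is fully open and stays there. Do not grip or lift anything and do not press hard; leave the orange-tab reader shut and its tab unpressed, leave the things standing around where they are, and finish with the hand clear.

Things in the scene. Friction and masses are not known exactly. Their poses are not given: they have to be found in the camera images.
- reader_blue: Cuvette reader, blue tab (the one to open): fixed white case 150 long (x), 56 wide, 58 mm tall on a 6 mm dock plate, 80 mm from the other reader's centre line (left or right of it). Origin: centre line of its underside, 85 mm behind the front face; x runs from the front (tab) to the rear (hinge), z up. The front 49 mm are 40 mm tall with the tab above; behind, a grey lid tops it at 64 mm.
- tab_blue (a joint): Rocking angle of the blue release tab, rad: 0 at rest, grows as its pad is pressed down, stop at 0.32. Sprung back; about 0.8 N at the press point starts it about 3 N frees the lid, 5 N holds it at the stop. The hook frees the lid at about 0.20.
- tab_blue_press (a point): Middle of the blue tab's pad (36 mm along x, 34 wide), on its top face, 62 mm above the reader's origin. It goes down 8 mm until the lid is freed, about 13 mm to the stop. The tab's pivot lies 40 mm behind it (+x). From 25 mm behind this point the tab's hook stands 8 mm above the pad; it leans up to 7 mm towards the pad as the tab is pressed.
- lid_blue (a joint): Angle of the blue-tab reader's lid, rad: 0 shut (about 0.01 latched), about 0.84 when lifted by the spring pin under it, 1.75 fully open at its stop, leaning back beyond upright. Past the pin it is free, light (50 g) and smooth: let go before upright it falls back onto the pin; past upright it falls to the stop and stays.
- lid_blue_edge (a point): Middle of the free front edge of the blue-tab reader's lid (88 mm from hinge to edge, 50 wide, 6 thick; at mid-thickness). Shut it is 61 mm above the reader's origin; sprung up about 126 mm above it, and 67 mm behind the press point; upright, 148 mm.
- lid_blue_hinge (a point): Hinge axis of the blue-tab reader's lid, at its middle: 58 mm behind (+x of) and 60 mm above the reader's origin; the axis runs along the reader's y.
- reader_orange: Cuvette reader, orange tab (to be left shut): fixed white case 150 long (x), 56 wide, 58 mm tall on a 6 mm dock plate, 80 mm from the other reader's centre line (left or right of it). Origin: centre line of its underside, 85 mm behind the front face; x runs from the front (tab) to the rear (hinge), z up. The front 49 mm are 40 mm tall with the tab above; behind, a grey lid tops it at 64 mm.
- tab_orange (a joint): Rocking angle of the orange release tab, rad: 0 at rest, grows as its pad is pressed down, stop at 0.32. Sprung back; about 0.8 N at the press point starts it about 3 N frees the lid, 5 N holds it at the stop. The hook frees the lid at about 0.20.
- tab_orange_press (a point): Middle of the orange tab's pad (36 mm along x, 34 wide), on its top face, 62 mm above the reader's origin. It goes down 8 mm until the lid is freed, about 13 mm to the stop. The tab's pivot lies 40 mm behind it (+x). From 25 mm behind this point the tab's hook stands 8 mm above the pad; it leans up to 7 mm towards the pad as the tab is pressed.
- lid_orange (a joint): Angle of the orange-tab reader's lid, rad: 0 shut (about 0.01 latched), about 0.84 when lifted by the spring pin under it, 1.75 fully open at its stop, leaning back beyond upright. Past the pin it is free, light (50 g) and smooth: let go before upright it falls back onto the pin; past upright it falls to the stop and stays.
- lid_orange_edge (a point): Middle of the free front edge of the orange-tab reader's lid (88 mm from hinge to edge, 50 wide, 6 thick; at mid-thickness). Shut it is 61 mm above the reader's origin; sprung up about 126 mm above it, and 67 mm behind the press point; upright, 148 mm.
- lid_orange_hinge (a point): Hinge axis of the orange-tab reader's lid, at its middle: 58 mm behind (+x of) and 60 mm above the reader's origin; the axis runs along the reader's y.
- sample_cup: Bystander, loose: small pale-grey open sample cup, 26 mm across, 28 mm tall. Origin: centre of its underside. Leave it where it stands.
- vial: Bystander, loose: small white bottle with a grey screw cap, 27 mm across, 52 mm tall. Origin: centre of its underside. Leave it where it stands.
- timer: Bystander, loose: white digital timer lying flat, 64x66x19 mm. Origin: centre of its underside. Leave it where it stands.
- brown_bottle: Bystander, loose: brown bottle with a white cap, 42 mm across, 78 mm tall. Origin: centre of its underside. Leave it where it stands.
- white_bottle: Bystander, loose: tall white bottle with a white cap, 60 mm across, 128 mm tall. Origin: centre of its underside. Leave it where it stands.
- swab_box: Bystander, loose: small white and orange carton, 61x57x53 mm. Origin: centre of its underside. Leave it where it stands.
- pen: Bystander, loose: slim blue and white pen lying flat, 145 mm long. Origin: centre of its underside. Leave it where it stands.
- rack_papers: A few sheets of paper on a rack above the worktop at the right, spanning about 300x120 mm round its origin and level, at the height of its origin (0.49 m above the worktop): fixed, a raised wrist or elbow can hit it on the way in.

How it is judged:
By the outcome, as a careful person would: the job done as asked, in the order asked, and still so for the second after the job is handed in, with the robot touching nothing.
It also fails if it takes over 42 s, if anything falls off the work surface, if the arm or the gripper's body presses on something with over 40 N, if the wrist force passes 120 N, or if a joint passes its speed limit or range.

## Working session

There is one attempt and no reset: what is moved stays moved. The work goes in short steps, Python scripts to look and compute and a shell command to move; the robot and the scene stay as the last step left them, time stands still between calls to the robot, and variables do not carry over. Pictures are saved under pics/ and viewed, and the job is handed in when it is done.

```bash
mkdir -p pics
cat > h.py <<'E'
import numpy as np, cv2
from workcell import bot
def snap(n,tag):
    c=bot.camera(n); cv2.imwrite(f'pics/{tag}.png',c['img'][:,:,::-1]); return c
def ray(c,u,v):
    d=c['rotation']@np.linalg.inv(c['intrinsics'])@np.array([u,v,1.]); return np.array(c['eye']),d
def atz(c,u,v,z):
    e,d=ray(c,u,v); return e+d*(z-e[2])/d[2]
def proj(c,p):
    q=np.array(c['rotation']).T@(np.array(p)-c['eye']); q=c['intrinsics']@q; return q[:2]/q[2]
E
python3 - <<'E'
from h import *
o=bot.get_obs(); print({k:np.round(v,3) for k,v in o.items()})
for n in ['scene','side','wrist']:
    c=snap(n,n+'0'); print(n,np.round(c['eye'],3),np.round(c['rotation'],2).tolist(),c['intrinsics'][0])
    for t in ['tab_blue','tab_orange','lid_blue','reader_blue','reader_orange']:
        r=bot.trace(t,c); print(t,[(round(x['confidence'],2),np.round(x['rect'],1).tolist()) for x in r[:2]])
E
```

```text
{'clock': np.float64(0.0), 'joint_pos': array([-1.11 ,  0.241,  0.004,  1.335, -0.   ,  1.571]), 'joint_vel': array([ 0.003,  0.002,  0.001,  0.   ,  0.002, -0.001]), 'tau': array([-0.0000e+00, -3.7232e+01,  2.5241e+01,  1.7000e-02,  0.0000e+00,
       -0.0000e+00]), 'eef_pos': array([ 0.222, -0.447,  0.249]), 'tool_rot': array([ 0.974,  0.228, -0.   , -0.001]), 'ft_force': array([ 0.544, -0.115, -0.492]), 'ft_torque': array([-0.029,  0.004, -0.021]), 'grip_width': np.float64(0.085)}
scene [-0.181  0.858  0.825] [-0.37, 0.79, -0.45, 0.21] [350.71239064   0.         253.79567945]
tab_blue [(0.66, [248.6, 267.1, 16.1, 8.3])]
tab_orange [(0.66, [252.6, 250.0, 14.5, 11.0])]
lid_blue [(0.82, [226.2, 263.8, 26.9, 19.5]), (0.59, [298.7, 233.8, 3.2, 8.9])]
reader_blue [(0.72, [237.6, 271.1, 51.9, 31.5])]
reader_orange [(0.97, [241.4, 252.0, 51.2, 26.4]), (0.74, [231.2, 247.3, 27.6, 12.3])]
side [0.552 1.033 0.725] [0.02, 0.87, -0.49, -0.02] [346.98845179   0.         251.15032757]
tab_blue [(0.57, [278.5, 266.9, 15.8, 7.5]), (0.21, [185.7, 314.0, 31.2, 38.0])]
tab_orange [(0.7, [253.8, 253.6, 23.7, 10.5])]
lid_blue [(0.58, [257.7, 281.4, 33.0, 27.9])]
reader_blue [(0.96, [262.4, 287.9, 57.6, 45.2]), (0.38, [241.4, 272.4, 51.0, 38.9])]
reader_orange [(0.69, [240.2, 271.2, 49.9, 42.0])]
wrist [ 0.281 -0.419  0.373] [0.84, -0.52, -0.07, 0.11] [278.59367095   0.         257.12602324]
tab_blue []
tab_orange []
lid_blue []
reader_blue []
reader_orange []
```

```bash
sed -i 's/^def snap/from scipy.spatial.transform import Rotation as R\ndef snap/; s/c=bot.camera(n);/c=dict(bot.camera(n));/' h.py
sed -i "s/c\['rotation'\]@/R.from_quat(c['rotation']).as_matrix()@/; s/np.array(c\['rotation'\]).T/R.from_quat(c['rotation']).as_matrix().T/" h.py
python3 - <<'E'
import cv2
for n,(x0,y0,x1,y1) in {'scene':(150,180,350,330),'side':(150,200,370,365)}.items():
    i=cv2.imread(f'pics/{n}0.png')[y0:y1,x0:x1]; cv2.imwrite(f'pics/{n}0c.png',cv2.resize(i,(800,600),interpolation=cv2.INTER_CUBIC))
E
```

```text
(no output)
```

View pics/scene0.png

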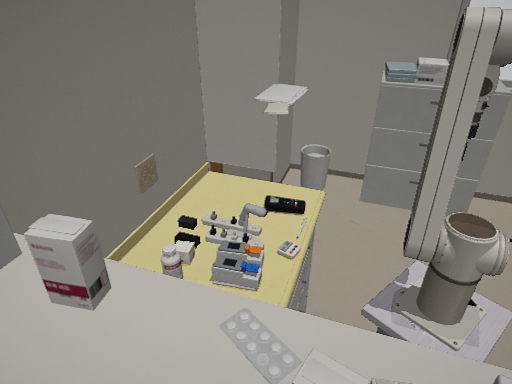

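View pics/side0.png

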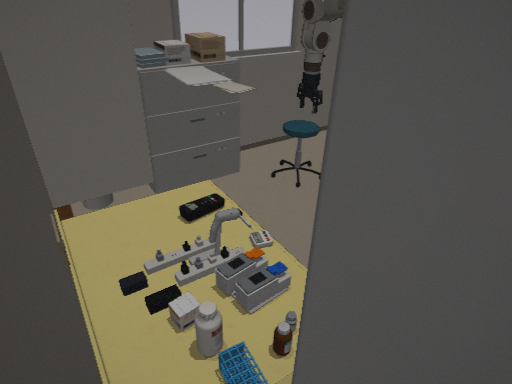

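```bash
python3 -c "1"
```

```text
(no output)
```

View pics/scene0c.png

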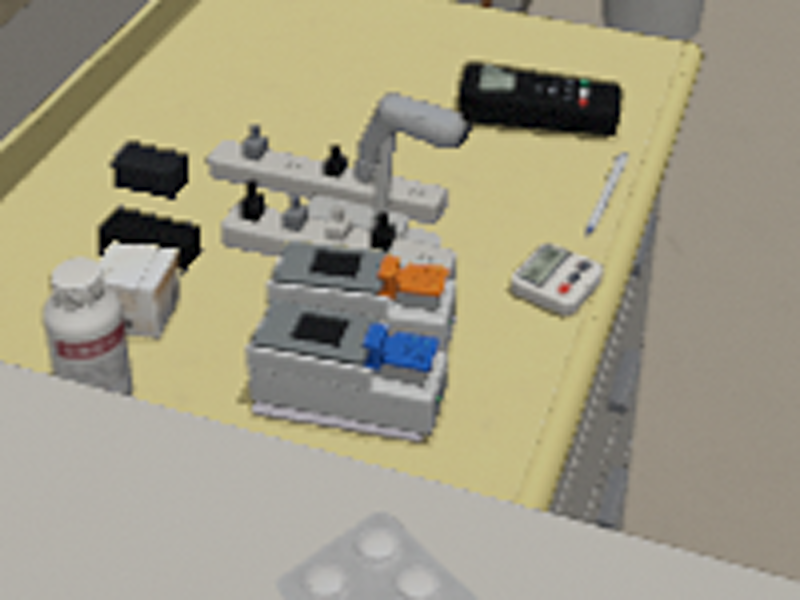

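View pics/side0c.png

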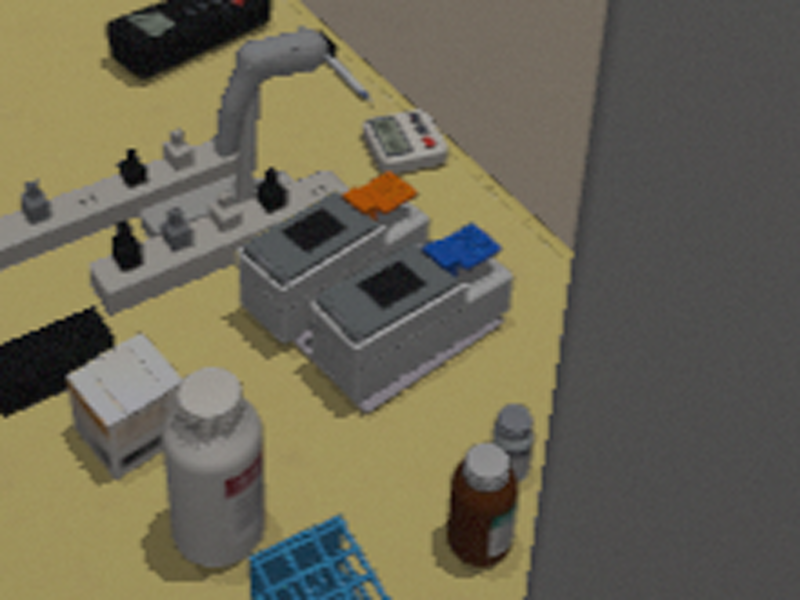

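View pics/wrist0.png

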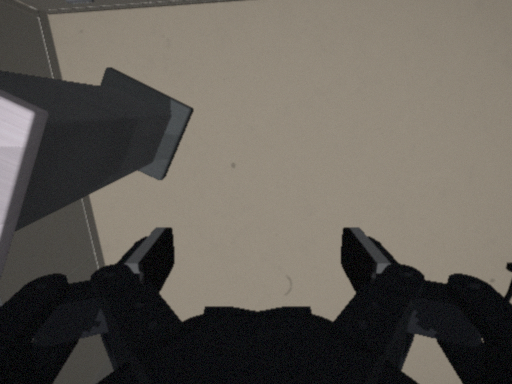

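```bash
cat >> h.py <<'E'
def tri(obs):
    A=[];b=[]
    for c,u,v in obs:
        e,d=ray(c,u,v); d=d/np.linalg.norm(d); P=np.eye(3)-np.outer(d,d); A.append(P);b.append(P@e)
    return np.linalg.lstsq(np.vstack(A),np.hstack(b),rcond=None)[0]
E
python3 - <<'E'
from h import *
a=snap('scene','s1');b=snap('side','d1')
for t in ['tab_blue','tab_orange','lid_blue','lid_orange','reader_blue','sample_cup','vial','timer','brown_bottle','white_bottle','swab_box','pen']:
    r=[bot.trace(t,c) for c in (a,b)]
    for x in r:
        print(t,[(round(q['confidence'],2),np.round(q['rect'],0).tolist()) for q in x[:2]])
    if r[0] and r[1]:
        o=[]
        for c,x in zip((a,b),r):
            m=np.argwhere(x[0]['region']).mean(0); o.append((c,m[1],m[0]))
        p=tri(o); print('  ->',np.round(p,3),[np.round(proj(c,p)-[u,v],1).tolist() for c,u,v in o])
    else:
        for c,x in zip((a,b),r):
            if x: u,v,w,h=x[0]['rect']; print('  one',np.round(atz(c,u,v,.03),3))
# corners by colour/pixels (from crop views) : pad corners of blue tab
S=lambda x,y:(a,150+x/4-.4,180+y/4-.4); D=lambda x,y:(b,150+x*220/800-.4,200+y*165/600-.4)
for n,s,d in [('pad front far(right)',(437,340),(474,226)),('pad front near(left)',(432,370),(500,245)),('pad near-rear',(385,368),(463,268)),
 ('lid rear-left',(250,348),(350,340)),('lid rear right',(268,308),(312,300)),('orange front right',(448,266),(404,174)),('orange front left',(440,295),(416,190))]:
    p=tri([S(*s),D(*d)]); print(n,np.round(p,3),np.round(proj(a,p)-S(*s)[1:],1))
E
```

```text
tab_blue [(0.45, [248.0, 267.0, 15.0, 12.0])]
tab_blue [(0.69, [278.0, 267.0, 19.0, 10.0]), (0.17, [241.0, 270.0, 49.0, 46.0])]
  -> [0.436 0.353 0.073] [[0.0, -0.1], [0.0, 0.1]]
tab_orange [(0.51, [255.0, 250.0, 13.0, 10.0])]
tab_orange [(0.65, [257.0, 255.0, 22.0, 9.0])]
  -> [0.493 0.29  0.07 ] [[-0.0, 0.1], [-0.0, -0.1]]
lid_blue [(0.57, [225.0, 265.0, 28.0, 17.0])]
lid_blue [(0.7, [240.0, 271.0, 51.0, 43.0]), (0.57, [258.0, 281.0, 35.0, 24.0])]
  -> [0.531 0.356 0.051] [[2.0, -6.1], [2.4, 7.4]]
lid_orange [(0.85, [233.0, 248.0, 23.0, 12.0])]
lid_orange [(0.66, [235.0, 264.0, 36.0, 24.0])]
  -> [0.549 0.332 0.07 ] [[-0.1, 0.3], [-0.1, -0.4]]
reader_blue [(0.76, [237.0, 273.0, 50.0, 34.0]), (0.5, [250.0, 266.0, 18.0, 12.0])]
reader_blue [(0.56, [262.0, 287.0, 55.0, 42.0])]
  -> [0.477 0.372 0.034] [[-0.2, 0.4], [-0.1, -0.5]]
sample_cup []
sample_cup [(0.28, [264.0, 287.0, 57.0, 50.0]), (0.27, [210.0, 330.0, 24.0, 56.0])]
  one [0.471 0.377 0.03 ]
vial []
vial [(0.57, [292.0, 321.0, 12.0, 18.0])]
  one [0.413 0.488 0.03 ]
timer [(0.83, [291.0, 249.0, 24.0, 19.0])]
timer [(0.85, [26
[... 163 characters left out ...]
.0, 53.0, 50.0])]
  one [0.434 0.536 0.03 ]
white_bottle [(0.79, [169.0, 263.0, 22.0, 34.0])]
white_bottle [(0.71, [208.0, 330.0, 28.0, 52.0])]
  -> [0.61  0.526 0.069] [[-0.9, 1.8], [-0.6, -2.8]]
swab_box []
swab_box [(0.76, [184.0, 315.0, 32.0, 35.0])]
  one [0.674 0.462 0.03 ]
pen []
pen [(0.41, [278.0, 268.0, 20.0, 11.0])]
  one [0.427 0.308 0.03 ]
pad front far(right) [0.425 0.322 0.069] [-0.2  0.5]
pad front near(left) [0.407 0.342 0.065] [ 0.  -0.1]
pad near-rear [0.437 0.363 0.061] [ 0.2 -0.6]
lid rear-left [0.522 0.429 0.061] [ 0.3 -0.6]
lid rear right [0.548 0.394 0.064] [ 0.2 -0.5]
orange front right [0.475 0.267 0.078] [-0.4  1.2]
orange front left [0.465 0.283 0.068] [ 0.1 -0.2]
```

Run:
```python
from h import *
a=snap('scene','s2');b=snap('side','d2')
for uv in [(256,97),(272,87),(308,92),(290,112)]: print('paper',np.round(atz(a,*uv,.49),3))
S=lambda x,y:(a,150+x/4-.4,180+y/4-.4); D=lambda x,y:(b,150+x*220/800-.4,200+y*165/600-.4)
for n,s,d in [('stand tip',(465,125),(330,45)),('stand top',(395,97),(250,55)),('stand base',(383,205),(245,195))]:
    p=tri([S(*s),D(*d)]); print(n,np.round(p,3),np.round(proj(a,p)-S(*s)[1:],1))
```

```text
paper [0.696 0.101 0.49 ]
paper [ 0.754 -0.025  0.49 ]
paper [ 0.625 -0.075  0.49 ]
paper [0.515 0.125 0.49 ]
stand tip [0.532 0.199 0.155] [-0.4  1.4]
stand top [0.595 0.223 0.163] [-0.4  1.3]
stand base [0.604 0.235 0.04 ] [-1.1  3. ]
```

```bash
python3 -m handwheel '[{"dx":0.77,"dy":-1},{"dx":0.77,"dy":-1},{"dx":0.77,"dy":-1},{"dx":0.77,"dy":-1},{"dx":0.77,"dy":-1},{"dx":0.77,"dy":-1},{"dx":0.77,"dy":-1},{"dx":0.77,"dy":-1},{"dx":0.77,"dy":-1},{"dx":0.77,"dy":-1}]' -1
```

```text
invalid input
```

```bash
python3 -m handwheel '[{"dx":0.77,"dy":-1,"dz":0,"ax":0,"ay":0,"az":0},{"dx":0.77,"dy":-1,"dz":0,"ax":0,"ay":0,"az":0},{"dx":0.77,"dy":-1,"dz":0,"ax":0,"ay":0,"az":0},{"dx":0.77,"dy":-1,"dz":0,"ax":0,"ay":0,"az":0},{"dx":0.77,"dy":-1,"dz":0,"ax":0,"ay":0,"az":0},{"dx":0.77,"dy":-1,"dz":0,"ax":0,"ay":0,"az":0},{"dx":0.77,"dy":-1,"dz":0,"ax":0,"ay":0,"az":0},{"dx":0.77,"dy":-1,"dz":0,"ax":0,"ay":0,"az":0},{"dx":0.77,"dy":-1,"dz":0,"ax":0,"ay":0,"az":0},{"dx":0.77,"dy":-1,"dz":0,"ax":0,"ay":0,"az":0}]' -1
```

```text
clock: 3.3
eef_pos: [0.2837, -0.1372, 0.2505]
tool_rot: [0.974, 0.228, 0.0, 0.0]
ft_force: [0.3, -0.0, 0.2]
grip_width: 0.0002
```

```bash
python3 -m handwheel '[{"dx":0.77,"dy":-1,"dz":0,"ax":0,"ay":0,"az":0},{"dx":0.77,"dy":-1,"dz":0,"ax":0,"ay":0,"az":0},{"dx":0.77,"dy":-1,"dz":0,"ax":0,"ay":0,"az":0},{"dx":0.77,"dy":-1,"dz":0,"ax":0,"ay":0,"az":0},{"dx":0.77,"dy":-1,"dz":0,"ax":0,"ay":0,"az":0},{"dx":0.77,"dy":-1,"dz":0,"ax":0,"ay":0,"az":0},{"dx":0.77,"dy":-1,"dz":0,"ax":0,"ay":0,"az":0},{"dx":0.77,"dy":-1,"dz":0,"ax":0,"ay":0,"az":0},{"dx":0.77,"dy":-1,"dz":0,"ax":0,"ay":0,"az":0},{"dx":0.77,"dy":-1,"dz":0,"ax":0,"ay":0,"az":0},{"dx":0.77,"dy":-1,"dz":0,"ax":0,"ay":0,"az":0},{"dx":0.77,"dy":-1,"dz":0,"ax":0,"ay":0,"az":-0.8}]' -1
python3 - <<'E'
from h import *
import pickle
c=snap('wrist','w3'); pickle.dump(c,open('w3.pkl','wb'))
print(np.round(c['eye'],3))
for t in ['tab_blue','tab_orange','lid_blue','lid_orange']:
    r=bot.trace(t,c)
    for q in r[:2]:
        m=np.argwhere(q['region']).mean(0); print(t,round(q['confidence'],2),np.round(q['rect'],1),np.round(atz(c,m[1],m[0],.066),4))
    if r:
        rr=cv2.minAreaRect(np.argwhere(r[0]['region'])[:,::-1].astype(np.float32)); print([np.round(atz(c,*p,.066)[:2],4).tolist() for p in cv2.boxPoints(rr)])
E
```

```text
clock: 4.5
eef_pos: [0.364, 0.2206, 0.2507]
tool_rot: [0.955, 0.295, -0.001, -0.006]
ft_force: [0.1, 0.5, 1.0]
grip_width: -0.0002
[0.418 0.256 0.373]
tab_blue 0.67 [199.5  39.1  37.4  62.7] [0.4392 0.3446 0.066 ]
[[0.4531, 0.374], [0.4728, 0.3471], [0.4255, 0.3144], [0.4046, 0.3427]]
tab_orange 0.78 [282.3  30.9  34.4  61.9] [0.4936 0.2821 0.066 ]
tab_orange 0.7 [455.5 148.4 104.3  16.9] [0.5056 0.0553 0.066 ]
[[0.5042, 0.312], [0.5243, 0.2855], [0.4837, 0.2513], [0.4626, 0.2791]]
lid_blue 0.96 [194.2   8.8  49.5  16.7] [0.4642 0.3631 0.066 ]
[[0.4541, 0.3866], [0.4818, 0.3455], [0.4709, 0.3386], [0.4427, 0.3802]]
```

View pics/w3.png

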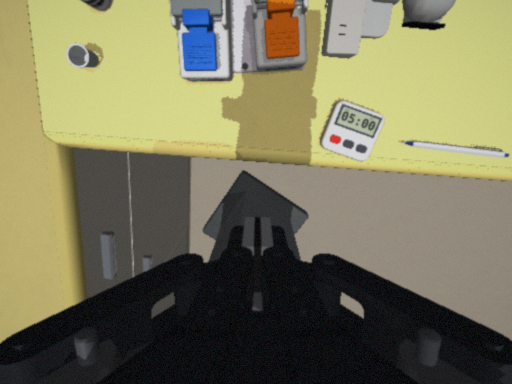

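Run:
```python
import cv2
i=cv2.imread('pics/w3.png')[0:105,160:320]; cv2.imwrite('pics/w3c.png',cv2.resize(i,None,fx=5,fy=5,interpolation=cv2.INTER_CUBIC))
```

```text
(no output)
```

View pics/w3c.png

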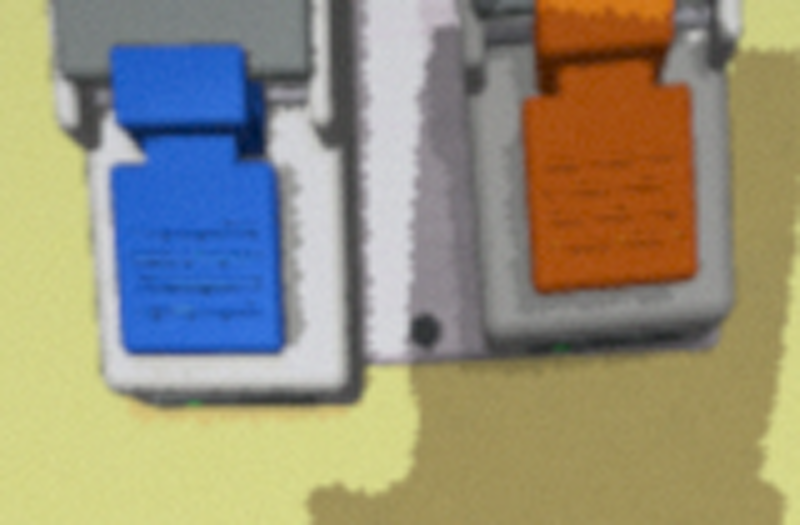

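Run:
```python
from h import *
import pickle
c=pickle.load(open('w3.pkl','rb')); o=bot.get_obs(); print(o['eef_pos'])
for z in (.062,.068):
  for P in [[(112,165),(277,163),(284,350),(125,352)],[(525,97),(690,85),(696,275),(537,292)]]:
    q=np.array([atz(c,160+x/5-.4,y/5-.4,z)[:2] for x,y in P]); m=q.mean(0)
    f=(q[0]+q[1])/2-(q[2]+q[3])/2; w=(q[0]+q[3])/2-(q[1]+q[2])/2
    print(z,np.round(m,4),'L',np.linalg.norm(f).round(4),'W',np.linalg.norm(w).round(4),'yaw',np.degrees(np.arctan2(f[1],f[0])).round(1),np.degrees(np.arctan2(-w[0],w[1])).round(1))
print(R.from_quat(o['tool_rot']).as_matrix().round(3))
```

```text
[0.36300008 0.21957146 0.25039424]
0.062 [0.4311 0.3402] L 0.0352 W 0.0334 yaw 34.5 34.8
0.062 [0.4892 0.2777] L 0.0354 W 0.0328 yaw 38.5 38.8
0.068 [0.4308 0.3385] L 0.0346 W 0.0327 yaw 34.5 34.8
0.068 [0.4878 0.2772] L 0.0347 W 0.0322 yaw 38.5 38.8
[[ 0.827  0.562 -0.006]
 [ 0.562 -0.827  0.01 ]
 [ 0.    -0.011 -1.   ]]
```

```bash
python3 -m handwheel '[{"dx":0.97,"dy":-0.49,"dz":0.6,"ax":0,"ay":0,"az":0},{"dx":0.97,"dy":-0.49,"dz":0.6,"ax":0,"ay":0,"az":0},{"dx":0.97,"dy":-0.49,"dz":0.6,"ax":0,"ay":0,"az":0},{"dx":0.97,"dy":-0.49,"dz":0.6,"ax":0,"ay":0,"az":0},{"dx":0.97,"dy":-0.49,"dz":0.6,"ax":0,"ay":0,"az":0},{"dx":0,"dy":0,"dz":1,"ax":0,"ay":0,"az":0},{"dx":0,"dy":0,"dz":1,"ax":0,"ay":0,"az":0},{"dx":0,"dy":0,"dz":0.8,"ax":0,"ay":0,"az":0},{"dx":0,"dy":0,"dz":0,"ax":0,"ay":0,"az":0}]' -1
python3 - <<'E'
from h import *
import cv2
c=snap('wrist','w4'); print(bot.get_obs()['eef_pos'],bot.get_obs()['ft_force'],np.round(c['eye'],3))
d=snap('scene','s4');e=snap('side','d4')
i=d['img'][200:320,190:350,::-1]; j=e['img'][200:320,190:350,::-1]
cv2.imwrite('pics/c4.png',np.vstack([cv2.resize(x,(400*1,300)) for x in (i,j)]))
E
```

```text
clock: 5.65
eef_pos: [0.4361, 0.3232, 0.1039]
tool_rot: [0.952, 0.307, -0.007, -0.012]
ft_force: [-0.6, -0.7, -0.1]
grip_width: -0.0
[0.43720904 0.3241427  0.10577705] [ 0.72038725 -0.33479057  0.86610629] [0.491 0.359 0.226]
```

View pics/w4.png

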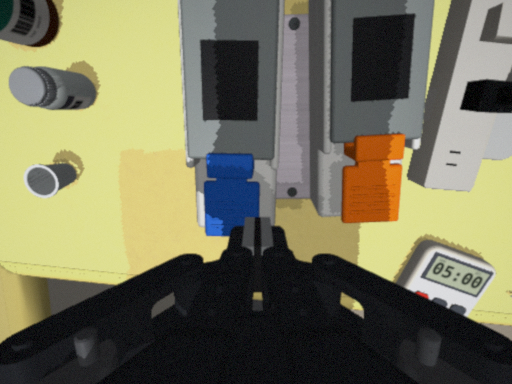

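View pics/c4.png

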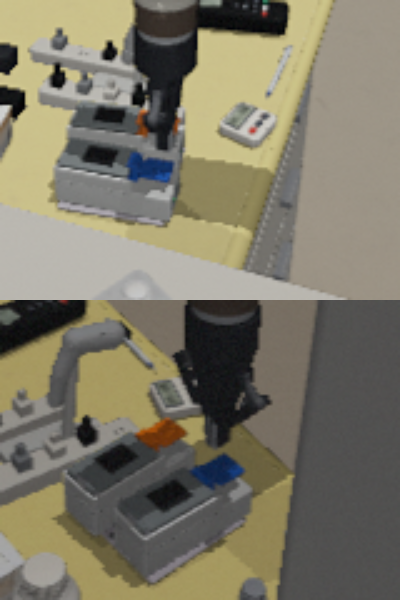

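Run:
```python
from h import *
import cv2
c=snap('wrist','w5'); o=bot.get_obs(); print(o['eef_pos'],o['ft_force'])
M=R.from_quat(o['tool_rot']).as_matrix(); print(M.round(3))
i=c['img'][140:260,170:290,::-1]; cv2.imwrite('pics/w5c.png',cv2.resize(i,(600,600),interpolation=cv2.INTER_CUBIC))
hsv=cv2.cvtColor(c['img'],cv2.COLOR_RGB2HSV); m=((hsv[...,0]>105)&(hsv[...,0]<125)&(hsv[...,1]>180)).astype(np.uint8); m[:180]=0
x,y,w,h=cv2.boundingRect(m); print(x,y,w,h)
for uv in [(205,180),(259,180),(206,235)]: print(atz(c,*uv,.062).round(4))
a=atz(c,205,180,.062);b=atz(c,259,180,.062); d=(a-b)[:2]; print(np.linalg.norm(d)); ux=np.array([d[1],-d[0]])/np.linalg.norm(d); print('yaw',np.degrees(np.arctan2(ux[1],ux[0]))); pc=(a+b)[:2]/2-.018*ux; print('press',pc)
t=np.r_[pc-.0025*ux,0]-np.r_[o['eef_pos'][:2],0]; print('tool shift units',(M.T@t/.025).round(3))
# rotation to vertical, keep yaw
yaw=np.radians(35); G=np.array([[np.cos(yaw),np.sin(yaw),0],[np.sin(yaw),-np.cos(yaw),0],[0,0,-1]]); print('turn units',(R.from_matrix(M.T@G).as_rotvec()/.15).round(3))
```

```text
[0.43909419 0.3260124  0.10833923] [-0.23297758  0.53358946  0.14489212]
[[ 0.811  0.585 -0.013]
 [ 0.585 -0.811  0.024]
 [ 0.004 -0.027 -1.   ]]
11 180 497 204
[0.4371 0.3662 0.062 ]
[0.4571 0.3388 0.062 ]
[0.4059 0.3453 0.062 ]
0.03388819188307372
yaw 36.02183420499904
press [0.43254105 0.34194278]
tool shift units [ 0.06  -0.67   0.018]
turn units [-0.179 -0.025  0.092]
```

View pics/w5c.png

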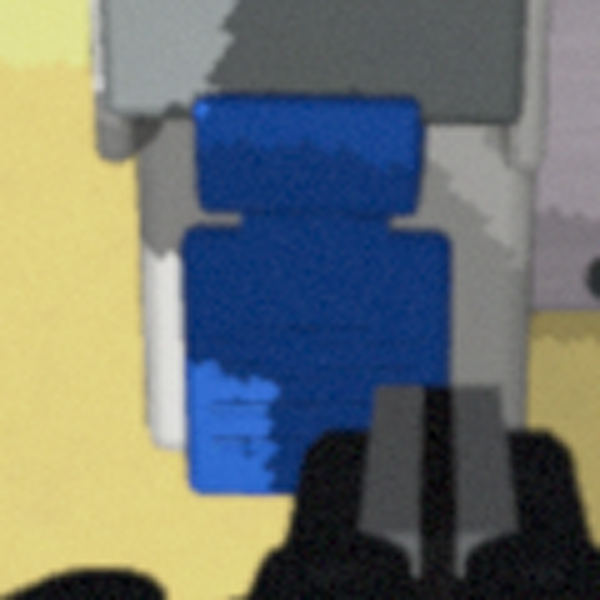

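```bash
python3 -m handwheel '[{"dx":0.06,"dy":-0.65,"dz":0,"ax":-0.15,"ay":0,"az":0},{"dx":0,"dy":0,"dz":0.3,"ax":0,"ay":0,"az":0},{"dx":0,"dy":0,"dz":0,"ax":0,"ay":0,"az":0},{"dx":0,"dy":0,"dz":0,"ax":0,"ay":0,"az":0}]' -1
python3 - <<'E'
from h import *
c=snap('wrist','w6'); o=bot.get_obs(); print(o['clock'],o['eef_pos'],o['ft_force'])
M=R.from_quat(o['tool_rot']).as_matrix(); print(M.round(3))
i=c['img'][140:260,170:290,::-1]; cv2.imwrite('pics/w6c.png',cv2.resize(i,(600,600),interpolation=cv2.INTER_CUBIC))
E
```

```text
clock: 6.25
eef_pos: [0.4361, 0.3312, 0.0994]
tool_rot: [0.949, 0.316, -0.002, -0.006]
ft_force: [0.1, -0.9, 0.4]
grip_width: -0.0001
6.3 [0.4362262  0.33117629 0.09950459] [ 0.32937037 -0.30801384 -0.25543089]
[[ 0.801  0.599 -0.007]
 [ 0.599 -0.801  0.011]
 [ 0.001 -0.013 -1.   ]]
```

View pics/w6c.png

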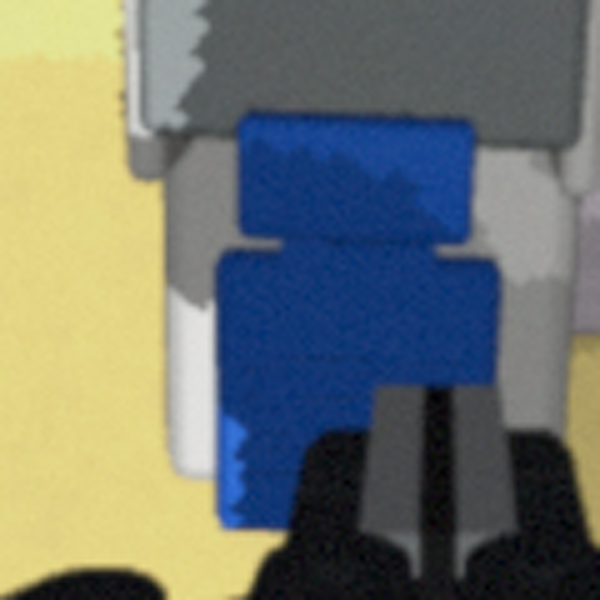

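```bash
python3 -m handwheel '[{"dx":0,"dy":-0.44,"dz":0,"ax":0,"ay":0,"az":0.1},{"dx":0,"dy":0,"dz":0,"ax":0,"ay":0,"az":0},{"dx":0,"dy":0,"dz":0,"ax":0,"ay":0,"az":0}]' -1
python3 - <<'E'
from h import *
c=snap('wrist','w7'); o=bot.get_obs(); print(o['clock'],o['eef_pos'],o['ft_force'])
M=R.from_quat(o['tool_rot']).as_matrix(); print(M.round(3))
i=c['img'][140:260,170:290,::-1]; cv2.imwrite('pics/w7c.png',cv2.resize(i,(600,600),interpolation=cv2.INTER_CUBIC))
E
```

```text
clock: 6.6
eef_pos: [0.4355, 0.3325, 0.0998]
tool_rot: [0.949, 0.315, -0.003, -0.01]
ft_force: [-0.0, 0.6, -0.4]
grip_width: -0.0006
6.65 [0.43548185 0.33247084 0.09981198] [-0.45527046 -0.29999157 -0.77889287]
[[ 0.801  0.598 -0.012]
 [ 0.598 -0.801  0.017]
 [ 0.001 -0.021 -1.   ]]
```

View pics/w7c.png

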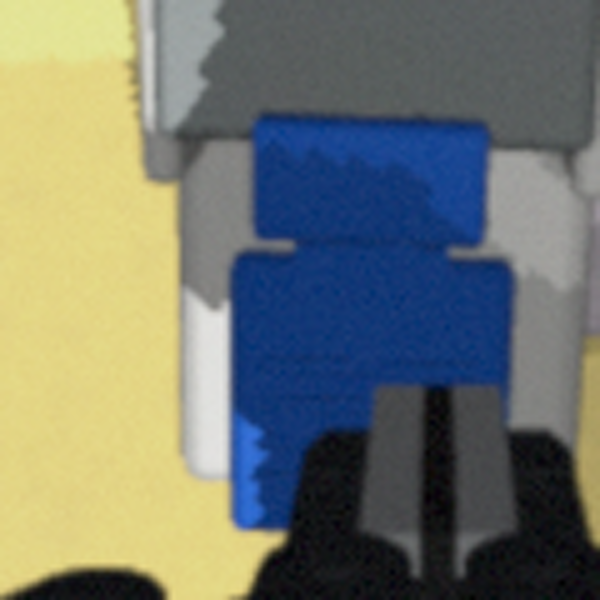

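Run:
```python
from h import *
o=bot.get_obs(); print(o['joint_pos'].round(3),o['joint_vel'].round(3),o['tau'].round(1),o['ft_torque'].round(3))
d=snap('scene','s7');e=snap('side','d7')
```

```text
[ 0.641  0.443 -0.116  1.011  0.021  3.142] [ 0.     0.     0.001 -0.001 -0.002 -0.002] [  0.  -43.7  22.2  -0.    0.1   0.1] [ 0.015 -0.055 -0.042]
```

View pics/s7.png

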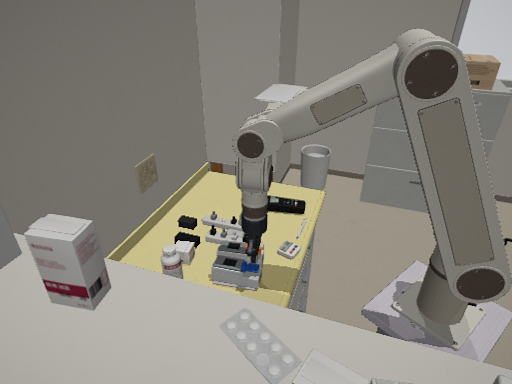

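View pics/d7.png

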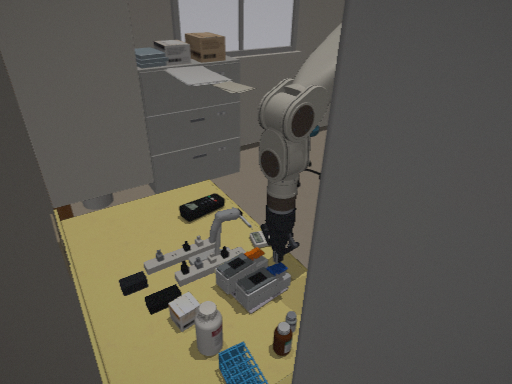

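```bash
python3 -m handwheel '[{"dx":0,"dy":0,"dz":0,"ax":0,"ay":0,"az":-0.7},{"dx":0,"dy":0,"dz":0,"ax":0,"ay":0,"az":0}]' -1
python3 - <<'E'
from h import *
o=bot.get_obs(); print(o['clock'],o['eef_pos'],o['ft_force'],o['joint_pos'].round(3))
M=R.from_quat(o['tool_rot']).as_matrix(); print(M.round(3))
yaw=np.arctan2(M[1,0],M[0,0]); G=np.array([[np.cos(yaw),np.sin(yaw),0],[np.sin(yaw),-np.cos(yaw),0],[0,0,-1]]); print('yaw',np.degrees(yaw),'turn units',(R.from_matrix(M.T@G).as_rotvec()/.15).round(3))
t=np.r_[.4315-.0025*.81,.341-.0025*.59,.0]-np.r_[o['eef_pos'][:2],0]; print('tool shift units',(M.T@t/.025).round(3))
E
```

```text
clock: 6.95
eef_pos: [0.4355, 0.3325, 0.0998]
tool_rot: [0.931, 0.364, -0.002, -0.01]
ft_force: [1.2, 0.2, -0.2]
grip_width: 0.0003
6.95 [0.43545988 0.33249331 0.09978387] [ 1.2023537   0.22599189 -0.20861732] [ 0.641  0.443 -0.116  1.011  0.021  3.037]
[[ 0.734  0.679 -0.012]
 [ 0.679 -0.734  0.017]
 [ 0.003 -0.02  -1.   ]]
yaw 42.7485542784714 turn units [-0.136 -0.021  0.   ]
tool shift units [ 0.015 -0.369  0.008]
```

Joint 6 had hit its limit; it is now 0.1 rad clear. Shifting sideways and straightening.

```bash
python3 -m handwheel '[{"dx":0.01,"dy":-0.37,"dz":0,"ax":-0.13,"ay":-0.02,"az":0},{"dx":0,"dy":0,"dz":0,"ax":0,"ay":0,"az":0}]' -1
python3 - <<'E'
from h import *
c=snap('wrist','w8'); o=bot.get_obs(); print(o['clock'],o['eef_pos'],o['ft_force'],o['joint_pos'].round(3))
print(R.from_quat(o['tool_rot']).as_matrix().round(3))
i=c['img'][140:260,170:290,::-1]; cv2.imwrite('pics/w8c.png',cv2.resize(i,(600,600),interpolation=cv2.INTER_CUBIC))
E
```

```text
clock: 7.15
eef_pos: [0.4284, 0.3405, 0.1]
tool_rot: [0.931, 0.365, -0.0, -0.0]
ft_force: [0.3, -0.2, 0.8]
grip_width: 0.0001
7.2 [0.42868777 0.34027472 0.09998997] [0.52613129 0.50710008 0.1571464 ] [ 6.710e-01  4.420e-01 -1.160e-01  1.012e+00  1.000e-03  3.065e+00]
[[ 0.734  0.68  -0.   ]
 [ 0.68  -0.734  0.001]
 [ 0.    -0.001 -1.   ]]
```

View pics/w8c.png

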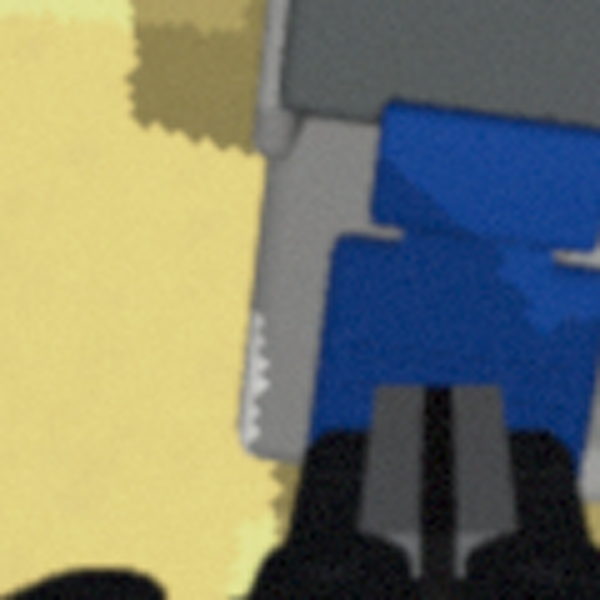

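```bash
python3 -m handwheel '[{"dx":0,"dy":0,"dz":0.35,"ax":0,"ay":0,"az":0},{"dx":0,"dy":0,"dz":0.35,"ax":0,"ay":0,"az":0},{"dx":0,"dy":0,"dz":0.08,"ax":0,"ay":0,"az":0},{"dx":0,"dy":0,"dz":0,"ax":0,"ay":0,"az":0}]' -1; python3 -m handwheel '[{"dx":0,"dy":0,"dz":0.08,"ax":0,"ay":0,"az":0},{"dx":0,"dy":0,"dz":0.08,"ax":0,"ay":0,"az":0},{"dx":0,"dy":0,"dz":0,"ax":0,"ay":0,"az":0}]' -1
```

```text
clock: 7.6
eef_pos: [0.428, 0.3387, 0.0797]
tool_rot: [0.931, 0.365, -0.002, -0.0]
ft_force: [-4.0, -2.4, 6.5]
grip_width: -0.0004
clock: 7.9
eef_pos: [0.4275, 0.3384, 0.0772]
tool_rot: [0.931, 0.365, -0.002, -0.0]
ft_force: [-6.6, -4.0, 12.5]
grip_width: 0.0002
```

Run:
```python
from h import *
c=snap('wrist','w9'); o=bot.get_obs(); print(o['clock'],o['eef_pos'],o['ft_force'],o['ft_torque'])
d=snap('scene','s9');e=snap('side','d9')
i=d['img'][220:300,200:320,::-1]; j=e['img'][220:310,210:345,::-1]
cv2.imwrite('pics/c9.png',np.vstack([cv2.resize(x,(450,300),interpolation=cv2.INTER_CUBIC) for x in (i,j)]))
i=c['img'][80:280,120:386,::-1]; cv2.imwrite('pics/w9c.png',cv2.resize(i,(798,600),interpolation=cv2.INTER_CUBIC))
```

```text
7.95 [0.42751152 0.33835854 0.07715794] [-6.49699142 -3.14807605 13.34774593] [-0.83530314  1.55095488 -0.00354956]
```

View pics/w9c.png

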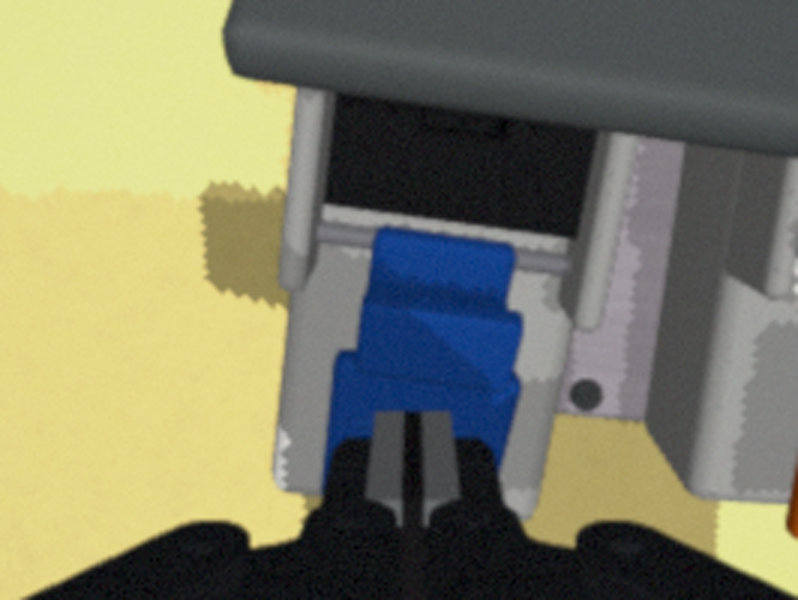

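View pics/c9.png

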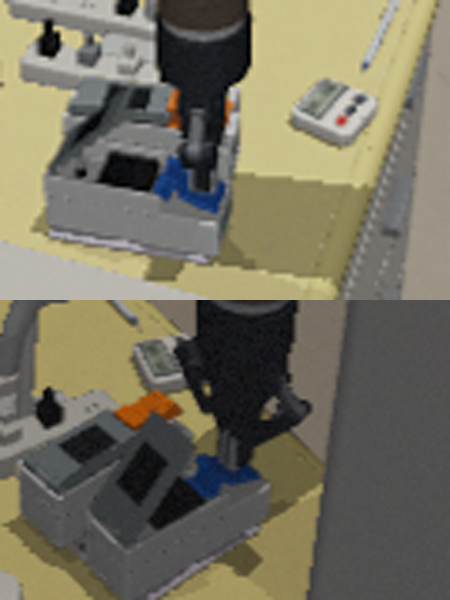

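```bash
python3 -m handwheel '[{"dx":0,"dy":0,"dz":-0.4,"ax":0,"ay":0,"az":0},{"dx":0,"dy":0,"dz":-0.7,"ax":0,"ay":0,"az":0},{"dx":0,"dy":0,"dz":-0.7,"ax":0,"ay":0,"az":0},{"dx":0,"dy":0,"dz":-0.6,"ax":0,"ay":0,"az":0},{"dx":0.3,"dy":0.04,"dz":0,"ax":0,"ay":0,"az":0},{"dx":0.4,"dy":0.05,"dz":0,"ax":0,"ay":0,"az":0},{"dx":0.4,"dy":0.05,"dz":0,"ax":0,"ay":0,"az":0},{"dx":0.2,"dy":0.03,"dz":0,"ax":0,"ay":0,"az":0},{"dx":0,"dy":0,"dz":0,"ax":0,"ay":0,"az":0}]' -1
python3 - <<'E'
from h import *
c=snap('wrist','w10'); o=bot.get_obs(); print(o['clock'],o['eef_pos'],o['ft_force'],o['joint_pos'].round(3))
d=snap('scene','s10');e=snap('side','d10')
i=d['img'][220:300,200:320,::-1]; j=e['img'][220:310,210:345,::-1]
cv2.imwrite('pics/c10.png',np.vstack([cv2.resize(x,(450,300),interpolation=cv2.INTER_CUBIC) for x in (i,j)]))
M=R.from_quat(o['tool_rot']).as_matrix(); print(M.round(3))
u=np.array([.816,.578]);p=o['eef_pos'][:2]-[.4315,.341]; print('along',p@u,'lat',p@[-u[1],u[0]])
E
```

```text
clock: 8.95
eef_pos: [0.4566, 0.3587, 0.1353]
tool_rot: [0.931, 0.365, -0.001, -0.0]
ft_force: [-1.0, -0.5, -0.3]
grip_width: -0.0
9.0 [0.45608851 0.35833266 0.13536731] [0.41955437 0.01160825 0.81455641] [6.660e-01 4.690e-01 3.000e-02 1.133e+00 1.000e-03 3.061e+00]
[[ 0.734  0.679 -0.002]
 [ 0.679 -0.734 -0.   ]
 [-0.002 -0.001 -1.   ]]
along 0.030082507328252 lat -6.870764346477526e-05
```

View pics/c10.png

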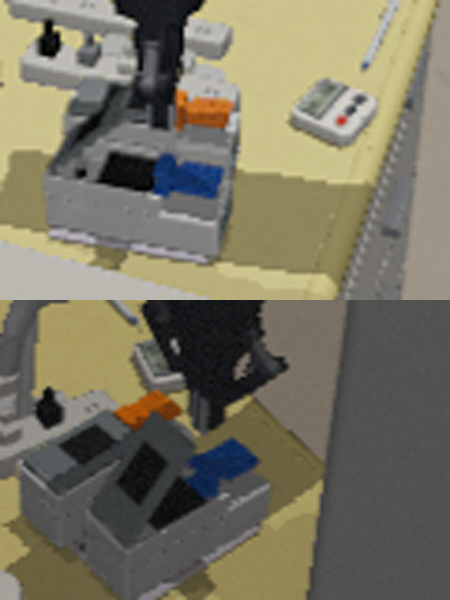

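View pics/w10.png

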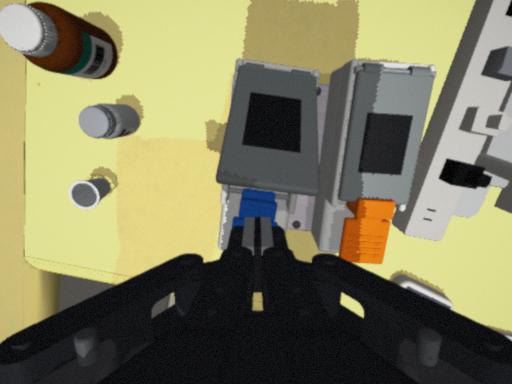

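```bash
python3 -m handwheel '[{"dx":0.3,"dy":0.04,"dz":0,"ax":0,"ay":0,"az":0},{"dx":0.3,"dy":0.04,"dz":0,"ax":0,"ay":0,"az":0},{"dx":0.3,"dy":0.04,"dz":0,"ax":0,"ay":0,"az":0},{"dx":0.3,"dy":0.04,"dz":0,"ax":0,"ay":0,"az":0},{"dx":0.3,"dy":0.04,"dz":0,"ax":0,"ay":0,"az":0},{"dx":0.3,"dy":0.04,"dz":0,"ax":0,"ay":0,"az":0}]' -1
python3 - <<'E'
from h import *
c=snap('wrist','w11'); o=bot.get_obs(); print(o['clock'],o['eef_pos'],o['ft_force'],o['joint_pos'].round(3))
d=snap('scene','s11');e=snap('side','d11')
i=d['img'][220:300,200:320,::-1]; j=e['img'][220:310,210:345,::-1]
cv2.imwrite('pics/c11.png',np.vstack([cv2.resize(x,(450,300),interpolation=cv2.INTER_CUBIC) for x in (i,j)]))
u=np.array([.816,.578]);p=o['eef_pos'][:2]-[.4315,.341]; print('along',p@u,'lat',p@[-u[1],u[0]])
E
```

```text
clock: 9.7
eef_pos: [0.4938, 0.385, 0.1364]
tool_rot: [0.931, 0.365, -0.0, -0.0]
ft_force: [-0.9, -0.1, 0.5]
grip_width: -0.0002
9.75 [0.49478394 0.38566266 0.13637712] [1.66047225 0.35216615 0.46497105] [6.620e-01 5.560e-01 1.760e-01 1.190e+00 1.000e-03 3.057e+00]
along 0.07745471510613042 lat -0.00013338924996981474
```

View pics/c11.png

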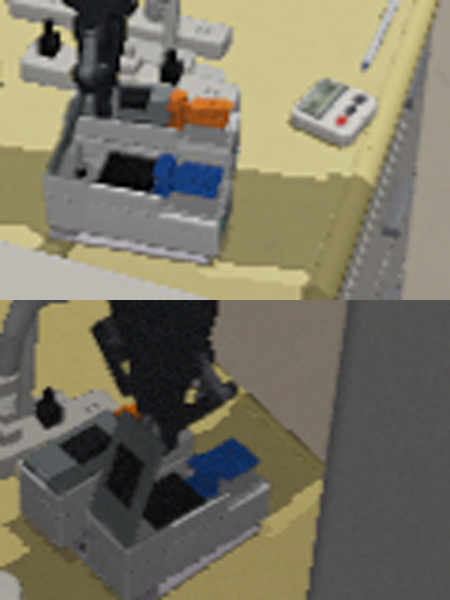

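View pics/w11.png

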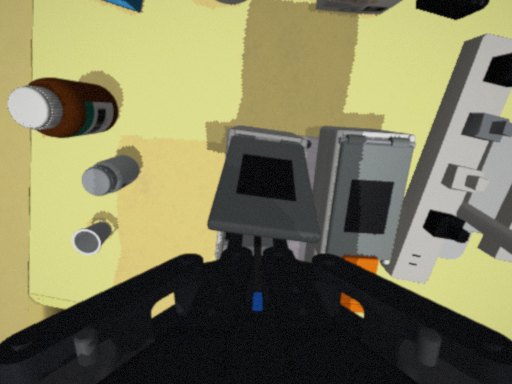

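```bash
python3 -m handwheel '[{"dx":0.3,"dy":0.04,"dz":0,"ax":0,"ay":0,"az":0},{"dx":0.3,"dy":0.04,"dz":0,"ax":0,"ay":0,"az":0},{"dx":0.3,"dy":0.04,"dz":0,"ax":0,"ay":0,"az":0},{"dx":0.3,"dy":0.04,"dz":0,"ax":0,"ay":0,"az":0},{"dx":0.3,"dy":0.04,"dz":0,"ax":0,"ay":0,"az":0},{"dx":0.25,"dy":0.03,"dz":0,"ax":0,"ay":0,"az":0},{"dx":0,"dy":0,"dz":0,"ax":0,"ay":0,"az":0}]' -1
python3 - <<'E'
from h import *
c=snap('wrist','w12'); o=bot.get_obs(); print(o['clock'],o['eef_pos'],o['ft_force'],o['joint_pos'].round(3))
d=snap('scene','s12');e=snap('side','d12')
i=d['img'][220:300,200:320,::-1]; j=e['img'][220:310,210:345,::-1]
cv2.imwrite('pics/c12.png',np.vstack([cv2.resize(x,(450,300),interpolation=cv2.INTER_CUBIC) for x in (i,j)]))
u=np.array([.816,.578]);p=o['eef_pos'][:2]-[.4315,.341]; print('along',p@u,'lat',p@[-u[1],u[0]])
E
```

```text
clock: 10.55
eef_pos: [0.527, 0.4082, 0.1359]
tool_rot: [0.931, 0.365, -0.004, 0.001]
ft_force: [-7.7, -5.7, 4.9]
grip_width: 0.0003
10.6 [0.5269396  0.40823831 0.13590988] [-6.77319809 -5.28987537  4.22981277] [6.590e-01 6.410e-01 3.250e-01 1.262e+00 1.000e-03 3.054e+00]
along 0.11674245597433341 lat -0.00029762463725181346
```

View pics/c12.png

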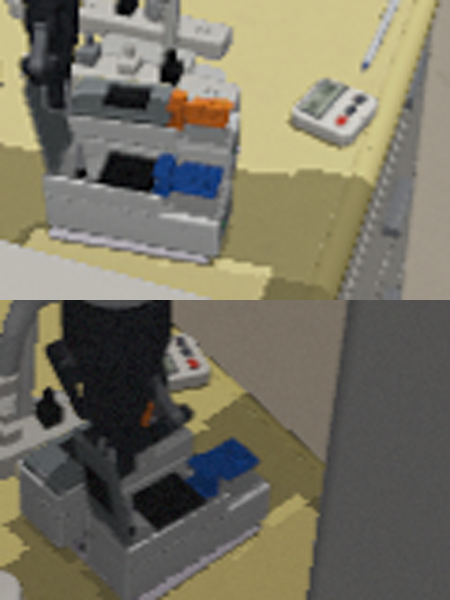

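View pics/w12.png

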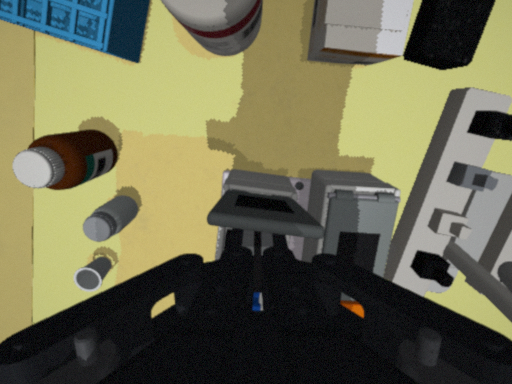

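```bash
python3 -m handwheel '[{"dx":-0.2,"dy":-0.03,"dz":0,"ax":0,"ay":0,"az":0},{"dx":-0.4,"dy":-0.05,"dz":0,"ax":0,"ay":0,"az":0},{"dx":-0.7,"dy":-0.09,"dz":0,"ax":0,"ay":0,"az":0},{"dx":-0.9,"dy":-0.12,"dz":-0.2,"ax":0,"ay":0,"az":0},{"dx":-0.9,"dy":-0.12,"dz":-0.6,"ax":0,"ay":0,"az":0},{"dx":-0.9,"dy":-0.12,"dz":-1,"ax":0,"ay":0,"az":0},{"dx":-0.9,"dy":-0.12,"dz":-1,"ax":0,"ay":0,"az":0},{"dx":-0.9,"dy":-0.12,"dz":-1,"ax":0,"ay":0,"az":0},{"dx":-0.9,"dy":-0.12,"dz":-1,"ax":0,"ay":0,"az":0},{"dx":0,"dy":0,"dz":0,"ax":0,"ay":0,"az":0},{"dx":0,"dy":0,"dz":0,"ax":0,"ay":0,"az":0},{"dx":0,"dy":0,"dz":0,"ax":0,"ay":0,"az":0}]' -1
python3 - <<'E'
from h import *
c=snap('wrist','w13'); o=bot.get_obs(); print(o['clock'],o['eef_pos'],o['ft_force'],o['joint_pos'].round(3))
d=snap('scene','s13');e=snap('side','d13')
i=d['img'][220:300,200:320,::-1]; j=e['img'][220:310,210:345,::-1]
cv2.imwrite('pics/c13.png',np.vstack([cv2.resize(x,(450,300),interpolation=cv2.INTER_CUBIC) for x in (i,j)]))
# predicted edge for lid angles
u=np.array([.816,.578]);v=np.array([-.578,.816])
for th in (.84,1.57,1.75):
  for s in (-.025,.025):
    xy=np.array([.4315,.341])+(.126-.088*np.cos(th))*u+s*v; P=[*xy,.060+.088*np.sin(th)]
    print(th,s,[(proj(k,P)).round(1).tolist() for k in (d,e,c)], 'crops', ((proj(d,P)-[200,220])*3.75).round(), ((proj(e,P)-[210,220])*3.333+[0,300]).round())
for k in (d,e,c):
    r=bot.trace('lid_blue',k); print([(round(q['confidence'],2),np.round(q['rect'],0).tolist()) for q in r[:2]])
E
```

```text
clock: 11.9
eef_pos: [0.3915, 0.3128, 0.2555]
tool_rot: [0.931, 0.365, -0.0, -0.0]
ft_force: [-0.0, 1.3, -0.9]
grip_width: 0.0002
11.95 [0.39141301 0.31264515 0.25507726] [-0.78600453  0.44716437  0.28975695] [6.740e-01 2.420e-01 1.900e-02 1.350e+00 1.000e-03 3.069e+00]
0.84 -0.025 [[233.5, 243.9], [253.6, 255.2], [305.2, 50.5]] crops [126.  89.] [145. 417.]
0.84 0.025 [[228.6, 254.4], [266.2, 266.2], [245.4, 42.0]] crops [107. 129.] [187. 454.]
1.57 -0.025 [[215.2, 235.2], [235.0, 258.0], [325.0, -47.1]] crops [57. 57.] [ 83. 427.]
1.57 0.025 [[209.5, 245.4], [247.5, 269.6], [253.9, -58.0]] crops [36. 95.] [125. 465.]
1.75 -0.025 [[210.4, 234.8], [229.7, 261.1], [328.9, -72.9]] crops [39. 55.] [ 66. 437.]
1.75 0.025 [[204.5, 244.9], [242.1, 273.0], [256.9, -84.2]] crops [17. 93.] [107. 477.]
[(0.47, [209.0, 253.0, 10.0, 33.0])]
[(0.86, [243.0, 277.0, 17.0, 35.0])]
[(0.84, [283.0, 6.0, 46.0, 13.0])]
```

View pics/c13.png

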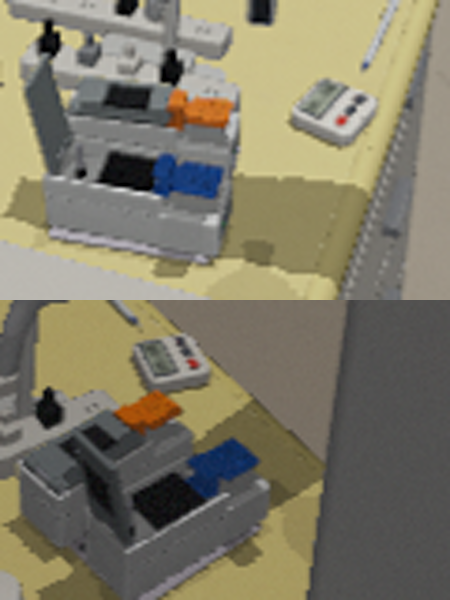

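View pics/w13.png

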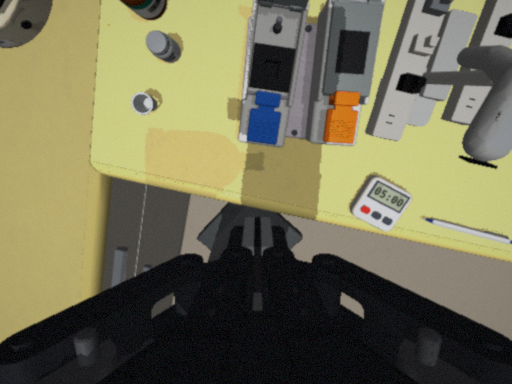

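Run:
```python
from h import *
d=snap('scene','s14');e=snap('side','d14')
for n,k in (('s',d),('d',e)):
    print(n,np.abs(k['img'].astype(int)-cv2.imread(f'pics/{n}13.png')[:,:,::-1]).max(2)[220:310,200:300].max())
for n,t in (('d',['timer','vial','brown_bottle','white_bottle','swab_box','tab_orange','lid_orange']),):
    for x in t:
        r=bot.trace(x,e); print(x,[(round(q['confidence'],2),np.round(q['rect'],0).tolist()) for q in r[:1]])
o=bot.get_obs(); print(o['clock'],o['ft_force'])
bot.job_done()
```

```text
s 46
d 31
timer [(0.53, [261.0, 241.0, 24.0, 20.0])]
vial [(0.58, [293.0, 318.0, 11.0, 17.0])]
brown_bottle [(0.84, [285.0, 340.0, 19.0, 29.0])]
white_bottle [(0.81, [210.0, 331.0, 24.0, 53.0])]
swab_box [(0.89, [185.0, 311.0, 31.0, 38.0])]
tab_orange [(0.47, [255.0, 253.0, 20.0, 9.0])]
lid_orange [(0.6, [234.0, 264.0, 39.0, 22.0])]
12.65 [-0.38441469 -0.08212938  0.82574823]
the job is handed in; nothing more can be done
```

The blue-tab reader is open. I pressed its tab with the closed fingertips until the lid popped up. Then I pushed the lid back past upright to its stop and drew the hand clear. I handed the job in at about 12.7 s.

**Lid:** In the last pictures it leans back beyond upright. Its edge lies nearer the spot predicted for 1.75 rad than for upright, though in the side view it falls between the two. I did not measure the angle more closely. It had been free of the hand for over a second, and a free lid past upright can only rest at the stop.

**Pressing force:** The tab press reached about 13 N upwards at the wrist plus about 7 N sideways, well above the 5 N that holds the tab at its stop. The closed fingertips reach further ahead of the TCP than I had assumed, so I overshot. The lid push peaked at about 10 N at the stop.

**Orange reader and bystanders:** The orange lid is shut and its tab is up. The timer, vial, brown bottle, white bottle and swab box are within a few pixels of where the networks first found them. The sample cup and pen I checked only by eye in the pictures; both still stand in place.

**Other checks:**
- The wrist force was near zero at the end.
- My frame-to-frame stillness check was not conclusive. It compared the brightest pixel differences (31 to 46), which could be only camera noise.
- Joint 6 reached its range limit of 3.142 while I was lining up. Readings stayed at the limit, and I turned the tool to back it off.

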